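Back off the tailstock and hold the chuck guard open

ROBOT

A 7-joint arm with a two-finger parallel gripper is mounted at the origin on the work surface. World frame = base frame: x ahead of the robot, y to its left, z up, the work surface at z = 0. Lengths are in m, angles in rad, forces in N, time in s.
With the tool pointing down it reaches from about 0.4 to 0.85 m from the base axis. Payload 10.4 kg.
Tool frame: the origin (TCP) lies on the centre line of the jaws, within the pads' length; the fingertips stand 22 mm ahead of it and the grasp point (between the pads) lies 3 mm ahead of it; z points along the fingers, y is the line along which they close (so a half turn about z gives the same grasp; the last joint's range is limited). The gripper opens to 87 mm and grips with 3 to 60 N. Pads are 19 mm wide; open, the fingers measure 117 mm over their backs; the gripper's body (75 mm by 190 mm) begins 51 mm behind the grasp point.
Start: joints at [1.31, 0.332, -0.065, 1.46, 0.022, 1.35, -0.088], TCP at [0.147, -0.607, 0.245] pointing down, gripper open.
Joint ranges: [-2.6, 2.6], [-0.5, 2.12], [-1.47, 1.34], [0.16, 2.42], [-1.27, 4.41], [0.06, 2.06], [-2.6, 2.6]. Speed limits (rad/s): [2.22, 2.22, 2.79, 2.79, 3.14, 3.14, 3.14].

INTERFACE

Orientations are given as a unit quaternion [x, y, z, w].
In Python, from bench import r gives the robot as it stands.
- The arm moves only by the shell command python3 jog.py 'ROWS' [FORCE]. ROWS is a JSON list of rows, 1 to 12 of them, each of 5 numbers: dx, dy, dz in m, then a turn about the tool's z in rad, then the finger opening in m; each row is the pose to reach, as a shift and turn from the pose commanded when the command began, along the tool's axes at that moment; what a row does not reach only later rows make up. A row lasts 1/10 s, in which the tool goes at most 0.05 m and 0.15 rad, less where a joint would pass 70% of its speed; a pose out of reach is approached as far as the arm can. The fingers move at their own pace and stop on an object; FORCE is the grip in N (left out, the last holds). Time passes only in rows, so rows that do not move let the fingers close. It prints the time, the measured TCP pose, the force, the opening and the grip force at its end. Input that does not fit is refused with a message, and nothing moves.
- r.read_state(): the state, without advancing time (a new reading comes with each control period).
- r.camera(name): name is "scene" or "top"; returns a dict with "img" (400x640x3 uint8, red, green, blue), "fx", "fy", "cx", "cy" (pixels), "pose" (4x4, takes a point from camera to world coordinates). Camera axes: x right, y down, z forward; pixel columns grow to the right and rows downward; lengths in m; the calibration is good to about 2 mm. A picture is of the moment at which its call begins. There is no depth.
- r.close_job(): hands the job in; it is judged then, once.
The state is a dict: "time": time; "joint_positions": joint angles; "joint_vel": joint speeds; "joint_torque": joint torques, N m; "ee_pos": TCP position; "eef_rot": TCP orientation; "ft_force": force on the tool from outside, world axes, zero at the start; "torque": the same for the moment, N m; "width": finger opening in m; "grip_force": force on a finger pad.
Only numpy, scipy, OpenCV 4.12 (cv2) and the standard library are available. Lean on these libraries where they do the work, as an engineer would, in place of code of your own. Each camera call takes 0.05 s, during which the arm holds its last target. There are 200 camera calls.

TASK

The brass part in the little bench lathe is finished: slide the tailstock straight back along the bed until it is home against the red end stop, and then swing the clear chuck guard up to 60 degrees open (from shut) so that the chuck key can be got to the jaws. The guard drops shut if it is let go, so finish with the gripper still holding it steady at 60 degrees, tailstock still at its stop, and leave the loose things lying about alone.

Things in the scene. Friction and masses are not known exactly. Their poses are not given: they have to be found in the camera images.
- lathe: Olive bench lathe, fixed, tray 200 x 490 mm. Origin on the bench under the spindle line (parallel to y, 125 mm up). Own -x: operator's side, facing the robot at yaw 0; +y headstock end; -y tailstock end. Headstock y 80 to 225, 180 tall; chuck 80 mm; fixed saddle y -75 to -13: tool post x -53 to -21, top 160, cross-slide wheel out to x -103, top 107; red end stop's near face at y -235 mm.
- tailstock (a joint): Slide of the grey tailstock on the bed, m: 0 nearest the chuck, grows as it goes to lathe -y, away from the chuck; 0.090 = its base against the red end stop (hard limit). Unclamped: about 3.5 N moves it, it stays where it is left; about 0.9 kg.
- tailstock_barrel (a point): On the axis of the tailstock barrel, 125 mm above the bench, at lathe x 0, y = -120 mm minus the joint value. Barrel: 36 mm diameter, 70 mm along lathe y, this point mid-way; free from above and at both x sides down to 91 mm above the bench (base 88 x 60 mm there). An 18 mm quill with a pointed centre reaches 58 mm from the barrel towards the chuck; a 56 mm handwheel is behind.
- chuck_guard (a joint): Hinge of the clear chuck guard, rad: 0 shut (its start), grows as the front edge swings up and back; 60 degrees = 1.047; end of travel 1.5. Falls shut from any angle by its weight (about 0.3 kg, under 3 N to lift at the handle). Axis parallel to lathe y.
- guard_handle (a point): Centre of the red grip on the guard's front edge: block 28 mm wide (lathe y), 22 deep, 16 thick, on a 20 mm wide neck pointing to lathe -x when shut. Shut: lathe x -113, y 40, z 123 mm, i.e. 163 to -x of the hinge and 52 below it (arc radius 171 mm). At 60 degrees: 126 to -x of the hinge, 115 above it, 290 mm above the bench. Free above, below, in front and at both y sides.
- guard_hinge (a point): Middle of the guard's hinge rod, behind and above the chuck: lathe x 50, y 40, z 175 mm. The guard is a clear shell 88 mm wide (lathe y) with orange edge strips, curved over the chuck at 71 mm radius about the spindle line, from the hinge over the top (196 mm above the bench when shut) to an orange front rail.
- chuck_key: Loose steel T-handled chuck key, 88 x 80 x 12 mm, lying on the bench beyond the tailstock end; origin under its middle. Leave alone.
- caliper: Loose digital caliper, 220 mm long, 67 mm wide, 12 mm thick, steel with a black slider, lying roughly along x on the bench beyond the headstock end; origin on its underside. Leave alone.
- oil_bottle: Loose white oil bottle with yellow label and red cap, 46 mm diameter, 115 mm tall, standing beyond the tailstock end; origin under its centre. Leave alone.
- brass_bush: Loose turned brass bush, 38 mm diameter flange, 34 mm tall, standing on the flat top of the headstock, 175 mm above the bench; origin under its centre. Leave alone.

How it is judged:
By the outcome, as a careful person would: the job done as asked, in the order asked, and still so for the second after the job is handed in, while the arm keeps its last pose, push and grip.
It also fails if it takes over 54 s, if anything falls off the work surface, if the arm or the gripper's body presses on something with over 40 N, if the wrist force passes 120 N, or if a joint passes its speed limit or range.

## Working session

There is one attempt and no reset: what is moved stays moved. The work goes in short steps, Python scripts to look and compute and a shell command to move; the robot and the scene stay as the last step left them, time stands still between calls to the robot, and variables do not carry over. Pictures are saved under pics/ and viewed, at most 10 in all, crops included, and the job is handed in when it is done.

```bash
ls; mkdir -p pics; python3 - <<'E'
from bench import r
import cv2
for n in("scene","top"):
    c=r.camera(n); cv2.imwrite(f"pics/{n}0.png",c["img"][:,:,::-1]); print(n,c["fx"],c["fy"],c["cx"],c["cy"],c["pose"].round(4).tolist())
s=r.read_state();print(s)
E
```

```text
bench.py
jog.py
pics
scene 461.93962615764104 461.93962615764104 310.581704201471 201.93096533952402 [[-0.2147, 0.7403, -0.6371, 1.3267], [0.9767, 0.1571, -0.1465, 0.2456], [-0.0084, -0.6537, -0.7567, 1.0592], [0.0, 0.0, 0.0, 1.0]]
top 489.42338068557564 489.42338068557564 317.40962493663267 198.62712472089459 [[-0.0636, -0.9762, 0.2071, 0.2876], [-0.998, 0.0616, -0.0161, 0.0698], [0.003, -0.2077, -0.9782, 1.3767], [0.0, 0.0, 0.0, 1.0]]
{'time': 0.1, 'joint_positions': array([ 1.31040758,  0.33277097, -0.0646885 ,  1.460806  ,  0.0215864 ,
        1.34989157, -0.08848835]), 'joint_vel': array([ 1.36458485e-03,  1.72053909e-03, -1.88489200e-03, -2.62086748e-03,
       -5.99615125e-05, -8.83254911e-04, -4.54380554e-04]), 'joint_torque': array([ 1.60604348e-03, -6.24548650e+01,  2.50683201e-02, -3.90715814e+01,
       -6.13572565e-02,  3.67174158e-02,  6.87718784e-05]), 'ee_pos': array([ 0.14714899, -0.60712837,  0.2438815 ]), 'eef_rot': array([ 9.92939268e-01,  1.18622343e-01, -9.10988796e-05, -5.83555987e-04]), 'ft_force': array([-0.7233002 , -0.18942713, -0.96670164]), 'torque': array([-0.01601383, -0.04222688,  0.00277939]), 'grip_force': 0.0, 'width': 0.08722346181290477}
```

View pics/scene0.png

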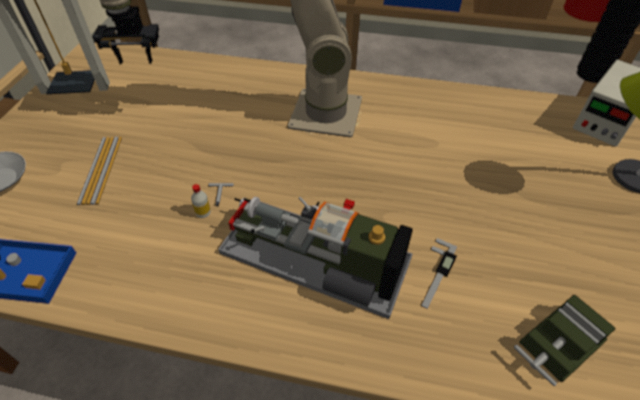

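View pics/top0.png

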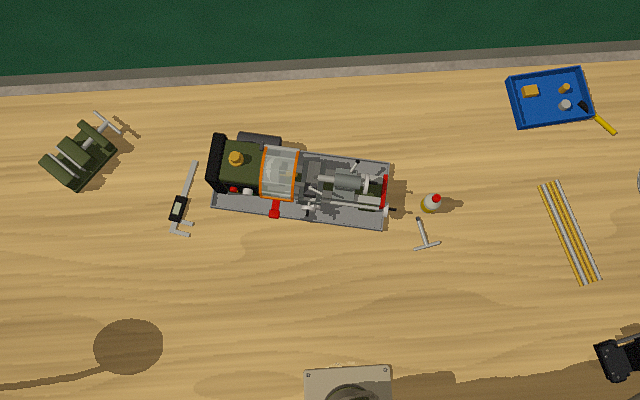

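Scene view: the lathe is in the middle, with the tailstock to the left at about (255,215), the red handle at (349,204) and the bush at (377,233). Top view: headstock on the left, handle at (275,208), red stop at (385,192), tailstock barrel at about (348,182), oil bottle at (432,203). I'll enlarge and measure.

```bash
cat > h.py <<'E'
import numpy as np, cv2
def ray(c,u,v):
    d=c["pose"][:3,:3]@np.array([(u-c["cx"])/c["fx"],(v-c["cy"])/c["fy"],1]); return c["pose"][:3,3],d/np.linalg.norm(d)
def plane(c,u,v,z):
    o,d=ray(c,u,v); return o+d*(z-o[2])/d[2]
def tri(c1,p1,c2,p2):
    o1,d1=ray(c1,*p1);o2,d2=ray(c2,*p2)
    t=np.linalg.lstsq(np.c_[d1,-d2],o2-o1,rcond=None)[0]
    a,b=o1+d1*t[0],o2+d2*t[1]; return (a+b)/2,np.linalg.norm(a-b)
def blobs(img,lo,hi,box,amin=8):
    h=cv2.cvtColor(img,cv2.COLOR_RGB2HSV); h[...,0]=(h[...,0].astype(int)+90)%180
    m=cv2.inRange(h,lo,hi); k=np.zeros_like(m); u0,v0,u1,v1=box; k[v0:v1,u0:u1]=m[v0:v1,u0:u1]
    n,l,s,c=cv2.connectedComponentsWithStats(k)
    return k,l,[(c[i].round(2).tolist(),s[i].tolist(),i) for i in range(1,n) if s[i,4]>=amin]
def proj(c,p):
    q=np.linalg.inv(c["pose"])@np.r_[p,1]; return c["fx"]*q[0]/q[2]+c["cx"],c["fy"]*q[1]/q[2]+c["cy"]
E
python3 - <<'E'
from bench import r
from h import *
cs={n:r.camera(n) for n in("scene","top")}
box={"scene":(180,170,470,320),"top":(170,120,450,260)}
for n,c in cs.items():
    for nm,lo,hi in(("red",(80,150,70),(96,255,255)),("orange",(97,140,120),(106,255,255)),("brass",(107,120,90),(116,255,255))):
        print(n,nm,[b[:2] for b in blobs(c["img"],lo,hi,box[n])[2]])
u=cs["top"]["img"][120:240,195:405];v=cs["scene"]["img"][180:320,210:420]
cv2.imwrite("pics/t1.png",cv2.resize(u,(798,456),interpolation=cv2.INTER_CUBIC)[:,:,::-1])
cv2.imwrite("pics/s1.png",cv2.resize(v,(798,532),interpolation=cv2.INTER_CUBIC)[:,:,::-1])
E
```

```text
scene red [([195.78, 187.66], [193, 184, 7, 8, 41]), ([348.37, 203.78], [344, 199, 10, 10, 76]), ([236.19, 214.58], [229, 200, 18, 30, 120])]
scene orange [([192.75, 185.88], [192, 184, 4, 6, 8]), ([348.92, 202.04], [343, 198, 12, 11, 24]), ([316.68, 213.79], [309, 201, 18, 28, 98]), ([349.19, 224.11], [342, 211, 18, 30, 100])]
scene brass [([465.44, 173.22], [463, 170, 7, 8, 18]), ([467.71, 181.24], [466, 177, 4, 10, 17]), ([343.62, 186.62], [341, 185, 6, 4, 8]), ([224.3, 189.5], [223, 187, 5, 7, 10]), ([212.89, 189.22], [207, 188, 10, 6, 18]), ([387.22, 191.78], [386, 190, 4, 5, 9]), ([432.07, 195.71], [429, 193, 8, 7, 14]), ([205.11, 207.5], [198, 195, 15, 20, 115]), ([388.25, 202.0], [386, 199, 6, 8, 12]), ([277.62, 203.38], [275, 201, 6, 6, 8]), ([329.25, 200.75], [326, 200, 7, 2, 8]), ([190.1, 209.1], [185, 204, 10, 10, 29]), ([223.91, 212.55], [221, 211, 6, 4, 11]), ([359.1, 212.0], [356, 210, 6, 5, 10]), ([190.54, 218.38], [188, 215, 7, 7, 13]), ([206.25, 221.12], [205, 218, 3, 7, 8]), ([218.89, 223.78], [218, 222, 3, 6, 9]), ([377.98, 234.02], [370, 225, 16, 19, 199]), ([467
[... 5066 characters left out ...]
), ([279.2, 245.6], [277, 244, 5, 4, 10]), ([432.62, 247.0], [423, 244, 19, 7, 29]), ([252.66, 252.41], [243, 246, 19, 14, 97]), ([283.22, 251.0], [281, 249, 6, 5, 9]), ([392.3, 251.1], [389, 249, 8, 5, 10]), ([443.7, 251.6], [442, 249, 5, 6, 10]), ([356.27, 253.18], [353, 251, 7, 5, 11]), ([383.91, 251.27], [380, 250, 8, 4, 11]), ([438.2, 252.4], [436, 251, 5, 4, 10]), ([308.79, 255.29], [305, 253, 8, 5, 14]), ([348.0, 253.2], [344, 252, 8, 3, 10]), ([270.19, 256.16], [263, 254, 14, 6, 31]), ([290.67, 256.0], [287, 254, 8, 4, 12]), ([369.33, 254.89], [367, 254, 6, 3, 9]), ([243.12, 257.5], [242, 256, 3, 4, 8]), ([363.75, 258.38], [361, 257, 7, 3, 8]), ([440.5, 257.75], [439, 256, 4, 4, 8])]
```

View pics/t1.png

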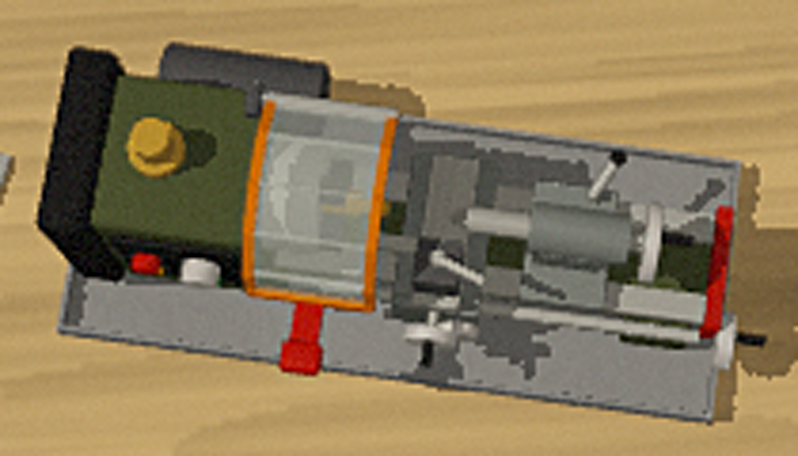

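View pics/s1.png

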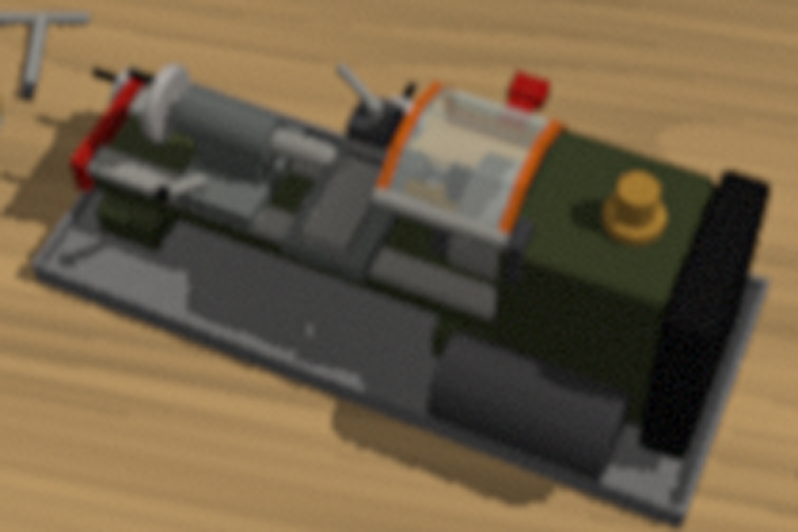

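Top crop (3.8x, offset 195,120): handle block at (301,356), tray corners at (62,330), (712,420) and (740,160), barrel at x 530–632, y 192–262. Scene crop (3.8x, offset 210,180): handle at (527,92). The tailstock is well short of the stop.

```bash
python3 - <<'E'
from bench import r
from h import *
T=r.camera("top");S=r.camera("scene")
f=lambda u,v:(u/3.8+195,v/3.8+120); g=lambda u,v:(u/3.8+210,v/3.8+180)
hp,e=tri(T,f(301,356),S,g(527,92)); print("handle",hp.round(4),e)
for z in(.01,.02,.03):
    A,B,C=[plane(T,*f(*p),z)[:2] for p in((62,330),(712,420),(740,160))]
    d=A-B; w=C-B; print(z,"len",np.linalg.norm(d),np.linalg.norm(w),"yaw",np.arctan2(-d[0],d[1]),np.arctan2(w[1],w[0]),"centre",(A+C)/2)
# frame from yaw: lathe axes
k,l,b=blobs(T["img"],(97,140,120),(106,255,255),(240,140,310,205),20)
br,e=tri(T,f(158,132),S,g(640,185));print("bush top",br,e)
yaw=np.arctan2(-d[0],d[1]);X=np.array([np.cos(yaw),np.sin(yaw)]);Y=np.array([-X[1],X[0]])
# origins
print("O from handle",hp[:2]+.113*X-.04*Y,"O tray",(A+C)/2)
O=(A+C)/2
for n,c,pts in(("T",T,[f(530,228),f(632,232),f(725,208),f(705,335),f(158,142)]),("S",S,[g(270,130),g(180,85)])):
    for p,z in zip(pts,[.143,.143,.07,.07,.2,]if n=="T" else[.138,.138]):
        q=plane(c,*p,z)[:2]-O; print(n,(q@X).round(4),(q@Y).round(4))
E
```

```text
handle [0.5211 0.1646 0.1179] 0.0007147537924094183
0.01 len 0.4892731562159891 0.2020246101854203 yaw -0.20237491498409205 -0.19722070578865133 centre [0.62201178 0.09038139]
0.02 len 0.485693088565388 0.2005463730036714 yaw -0.20237491498409219 -0.19722070578865125 centre [0.61956469 0.09023075]
0.03 len 0.4821130209147869 0.19906813582192254 yaw -0.20237491498409224 -0.19722070578865136 centre [0.61711759 0.09008011]
bush top [0.6585938  0.2480739  0.20834195] 0.007997539646451411
O from handle [0.62370988 0.10268773] O tray [0.61711759 0.09008011]
T -0.0036 -0.0905
T 0.0033 -0.16
T 0.0496 -0.2291
T -0.0458 -0.2252
T 0.0056 0.1598
S 0.0087 -0.0884
S -0.0025 -0.1636
```

```bash
cat >> h.py <<'E'
from scipy.spatial.transform import Rotation as Ro
def rel(s,p,toolx=None):
    "world target p -> tool-frame shift; turn about tool z so tool x points at world angle toolx"
    R=Ro.from_quat(s["eef_rot"]); d=R.inv().apply(np.array(p)-s["ee_pos"])
    x=R.as_matrix()[:,0]; a=np.arctan2(x[1],x[0])
    return d.round(4), None if toolx is None else round(-((toolx-a+np.pi)%(2*np.pi)-np.pi),4)
E
python3 - <<'E'
from bench import r
from h import *
T=r.camera("top");S=r.camera("scene")
f=lambda u,v:(u/3.8+195,v/3.8+120); g=lambda u,v:(u/3.8+210,v/3.8+180)
O=np.array([.6237,.1027]);a=-.2;X=np.array([np.cos(a),np.sin(a)]);Y=np.array([-X[1],X[0]])
def sh(n,q,e=0): print(n,q.round(4),((q[:2]-O)@X).round(4),((q[:2]-O)@Y).round(4),round(e,4))
sh("guard",plane(T,*f(318,193),.196)); sh("guardS",plane(S,*g(472,145),.18))
sh("knob",*tri(T,f(618,157),S,g(165,190)))
sh("stop",*tri(T,f(725,208),S,g(84,170)))
sh("bush",*tri(T,f(158,130),S,g(637,182)))
# lathe at barrel: TCP target above
p=[.594,-.033,.24]; print(rel(r.read_state(),p,np.pi/2-.2), r.read_state()["time"])
E
```

```text
guard [0.6146 0.1423 0.196 ] -0.0168 0.037 0
guardS [0.6257 0.143  0.18  ] -0.006 0.0399 0
knob [ 0.6513 -0.0641  0.1089] 0.0602 -0.158 0.0033
stop [ 0.6186 -0.1407  0.0701] 0.0434 -0.2396 0.0072
bush [0.659  0.2468 0.2115] 0.006 0.1482 0.0064
(array([ 0.5695, -0.4529,  0.0045]), np.float64(-1.1329)) 0.4
```

```bash
python3 jog.py '[[0.05,-0.04,0,-0.13,0.087],[0.1,-0.08,0,-0.26,0.087],[0.15,-0.12,0,-0.39,0.087],[0.2,-0.16,0,-0.52,0.087],[0.25,-0.2,0,-0.65,0.087],[0.3,-0.24,0,-0.78,0.087],[0.35,-0.28,0,-0.91,0.087],[0.4,-0.32,0,-1.04,0.087],[0.45,-0.36,0,-1.133,0.07],[0.5,-0.4,0,-1.133,0.07],[0.54,-0.43,0,-1.133,0.07],[0.57,-0.453,0.0045,-1.133,0.07]]'
python3 jog.py '[[0,0,0,0,0.07],[0,0,0,0,0.07]]'
python3 - <<'E'
from bench import r
from h import *
s=r.read_state();print(s["ee_pos"],s["joint_positions"].round(2),rel(s,[.594,-.033,.24],np.pi/2-.2))
E
```

```text
time: 1.6
ee_pos: [0.5161, -0.1318, 0.2438]
eef_rot: [0.774, 0.633, 0.0, 0.001]
ft_force: [0.5, -1.0, -1.4]
width: 0.0709
grip_force: 0.0
time: 1.8
ee_pos: [0.5154, -0.1323, 0.2431]
eef_rot: [0.773, 0.634, 0.0, -0.0]
ft_force: [-0.3, 0.0, 0.1]
width: 0.0703
grip_force: 0.0
[ 0.51538671 -0.13230986  0.24310568] [ 0.72  0.18 -0.62  1.68  0.11  1.31 -0.11] (array([0.1128, 0.0576, 0.0031]), np.float64(0.0026))
```

```bash
python3 jog.py '[[0.045,0.023,0,0,0.07],[0.09,0.046,0,0,0.07],[0.113,0.0575,0.003,0.003,0.07],[0.113,0.0575,0.003,0.003,0.07],[0.113,0.0575,0.003,0.003,0.07]]'
python3 - <<'E'
from bench import r
from h import *
s=r.read_state();print(s["ee_pos"],s["joint_positions"].round(2),rel(s,[.594,-.033,.123],np.pi/2-.2))
T=r.camera("top");S=r.camera("scene")
a=cv2.resize(T["img"][120:240,280:405],(500,480))[:,:,::-1];b=cv2.resize(S["img"][160:260,210:340],(650,500))[:,:,::-1]
a=cv2.resize(a,(360,346));b=cv2.resize(b,(436,346)); cv2.imwrite("pics/ab.png",np.hstack([a,b]))
E
```

```text
time: 2.3
ee_pos: [0.5935, -0.0355, 0.2399]
eef_rot: [0.775, 0.631, -0.001, 0.0]
ft_force: [-0.5, -0.5, 0.1]
width: 0.0701
grip_force: 0.0
[ 0.59348051 -0.03546266  0.23992662] [ 0.52  0.34 -0.67  1.52  0.21  1.35 -0.37] (array([2.600e-03, 1.000e-04, 1.169e-01]), np.float64(-0.0041))
```

View pics/ab.png

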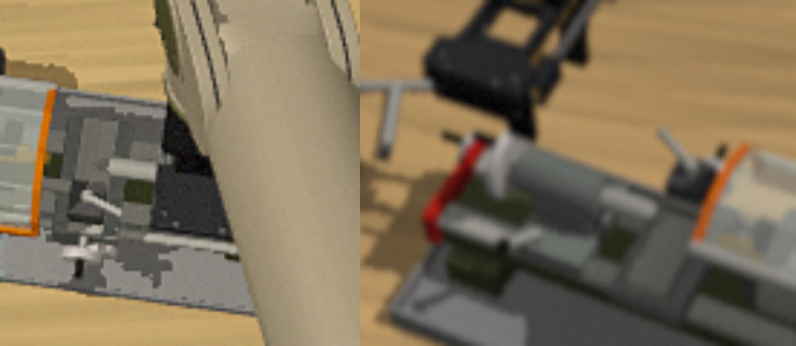

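The pictures show the gripper hovering above the tailstock and clear of everything. I'll descend over the barrel.

```bash
python3 jog.py '[[0.002,0,0.03,-0.004,0.07],[0.002,0,0.06,-0.004,0.07],[0.002,0,0.085,-0.004,0.07],[0.002,0,0.1,-0.004,0.07],[0.002,0,0.11,-0.004,0.07],[0.002,0,0.115,-0.004,0.07],[0.002,0,0.115,-0.004,0.07]]'
python3 jog.py '[[0,0,0,0,0.045],[0,0,0,0,0.045],[0,0,0,0,0.03],[0,0,0,0,0.03],[0,0,0,0,0.03],[0,0,0,0,0.03]]' 8
python3 - <<'E'
from bench import r
s=r.read_state();print(s["ft_force"],s["ee_pos"],s["width"])
E
```

```text
time: 3.1
ee_pos: [0.5943, -0.0324, 0.1255]
eef_rot: [0.774, 0.633, 0.0, 0.0]
ft_force: [-0.0, 1.0, 0.0]
width: 0.0702
grip_force: 0.0
time: 3.7
ee_pos: [0.5951, -0.0323, 0.1255]
eef_rot: [0.774, 0.633, 0.001, 0.001]
ft_force: [5.0, 0.1, -2.9]
width: 0.036
grip_force: 8.0
[ 5.04040826  0.05650816 -2.90073278] [ 0.59507219 -0.03226789  0.12550358] 0.03600290040927447
```

```bash
python3 jog.py '[[-0.006,0.0015,0,0,0.03],[-0.014,0.0015,0,0,0.03],[-0.022,0.0015,0,0,0.03],[-0.03,0.0015,0,0,0.03],[-0.038,0.0015,0,0,0.03],[-0.046,0.0015,0,0,0.03],[-0.054,0.0015,0,0,0.03],[-0.06,0.0015,0,0,0.03],[-0.06,0.0015,0,0,0.03]]' 12
```

```text
time: 4.6
ee_pos: [0.583, -0.0918, 0.1254]
eef_rot: [0.774, 0.633, -0.001, -0.001]
ft_force: [-5.0, 0.2, 3.9]
width: 0.0352
grip_force: 12.0
```

```bash
python3 jog.py '[[-0.002,0,0,0,0.03],[-0.004,0,0,0,0.03],[-0.006,0,0,0,0.03]]'
```

```text
time: 4.9
ee_pos: [0.5822, -0.0958, 0.1254]
eef_rot: [0.774, 0.634, -0.0, -0.001]
ft_force: [-4.9, 5.2, 5.0]
width: 0.0359
grip_force: 12.0
```

```bash
python3 jog.py '[[-0.002,0,0,0,0.03],[-0.004,0,0,0,0.03]]'
```

```text
time: 5.1
ee_pos: [0.5814, -0.0998, 0.1254]
eef_rot: [0.774, 0.634, -0.0, -0.001]
ft_force: [-3.2, 5.3, 5.0]
width: 0.0358
grip_force: 12.0
```

```bash
python3 jog.py '[[-0.002,0,0,0,0.03],[-0.004,0,0,0,0.03]]'
```

```text
time: 5.3
ee_pos: [0.5806, -0.1037, 0.1254]
eef_rot: [0.774, 0.634, -0.0, -0.001]
ft_force: [-4.0, 4.1, 5.3]
width: 0.0359
grip_force: 12.0
```

```bash
python3 jog.py '[[-0.002,0,0,0,0.03],[-0.004,0,0,0,0.03]]'
```

```text
time: 5.5
ee_pos: [0.5805, -0.104, 0.1254]
eef_rot: [0.773, 0.635, 0.002, -0.002]
ft_force: [0.6, 17.6, 1.3]
width: 0.0362
grip_force: 12.0
```

```bash
python3 jog.py '[[-0.002,0,0,0,0.03],[-0.003,0,0,0,0.03]]'
```

```text
time: 5.7
ee_pos: [0.5801, -0.1058, 0.1253]
eef_rot: [0.772, 0.635, 0.002, -0.003]
ft_force: [-0.1, 18.1, 0.9]
width: 0.0361
grip_force: 12.0
```

```bash
python3 jog.py '[[-0.002,0,0,0,0.03],[-0.003,0,0,0,0.03]]'
```

```text
time: 5.9
ee_pos: [0.5795, -0.1087, 0.1253]
eef_rot: [0.772, 0.635, 0.002, -0.003]
ft_force: [0.5, 17.9, -0.3]
width: 0.0358
grip_force: 12.0
```

It stalled at about 18 N after 73 mm and the pads now slip, so the tailstock is at its stop. I'll release, rise and check.

```bash
python3 jog.py '[[0,0,0,0,0.06],[0,0,0,0,0.065],[0,0,0,0,0.065],[0,0,-0.02,0,0.065],[0,0,-0.06,0,0.065],[0,0,-0.1,0,0.065],[0,0,-0.14,0,0.065],[0,0,-0.14,0,0.065]]'
python3 - <<'E'
from bench import r
from h import *
s=r.read_state();print(s["ee_pos"],s["joint_positions"].round(2))
O=np.array([.6237,.1027]);a=-.2;X=np.array([np.cos(a),np.sin(a)]);Y=np.array([-X[1],X[0]])
h=O-.113*X+.04*Y; print("handle",h)
for t in(-.2,np.pi-.2): print(rel(s,[*(h-.1*X),.26],t),rel(s,[*h,.26],t))
S=r.camera("scene");cv2.imwrite("pics/s2.png",cv2.resize(S["img"][170:290,200:360],(800,600),interpolation=cv2.INTER_CUBIC)[:,:,::-1])
E
```

```text
time: 6.7
ee_pos: [0.5812, -0.1152, 0.2713]
eef_rot: [0.774, 0.633, 0.003, 0.004]
ft_force: [0.5, 0.2, -1.4]
width: 0.0646
grip_force: 0.0
[ 0.58124786 -0.11522507  0.27125078] [ 0.64  0.31 -0.65  1.49  0.19  1.4  -0.22]
handle [0.52089925 0.1643523 ]
(array([ 0.2621, -0.2147,  0.0092]), np.float64(1.571)) (array([ 0.262 , -0.1147,  0.0101]), np.float64(1.571))
(array([ 0.2621, -0.2147,  0.0092]), np.float64(-1.5706)) (array([ 0.262 , -0.1147,  0.0101]), np.float64(-1.5706))
```

View pics/s2.png

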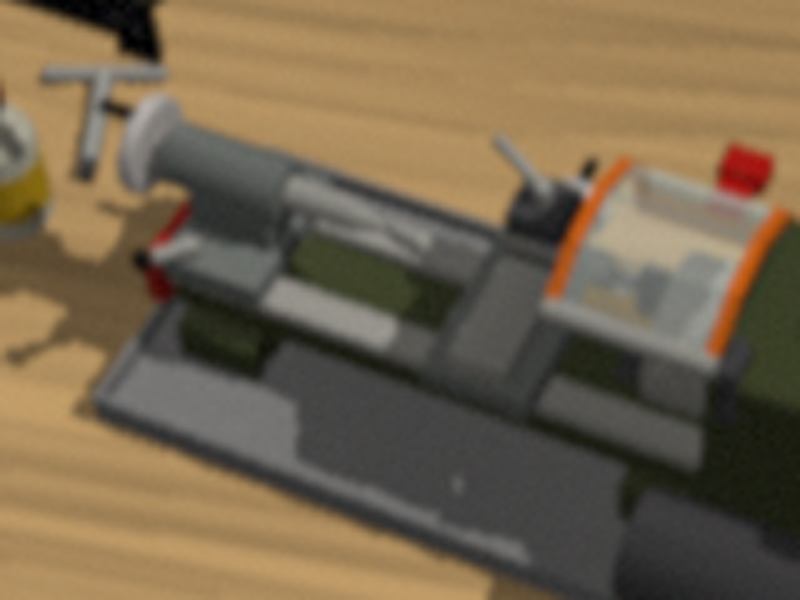

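The tailstock base sits against the red stop (left edge of the crop, about (165,280)). Next, the guard handle.

```bash
python3 jog.py '[[0.03,-0.013,0,0.15,0.065],[0.06,-0.026,0,0.3,0.065],[0.09,-0.039,0,0.45,0.065],[0.12,-0.052,0,0.6,0.065],[0.15,-0.065,0,0.75,0.065]]'
python3 - <<'E'
from bench import r
from h import *
s=r.read_state();print(s["joint_positions"].round(2),rel(s,[.5209,.1644,.26],-.2))
E
```

```text
time: 7.25
ee_pos: [0.5443, 0.0457, 0.2641]
eef_rot: [0.953, 0.303, -0.001, 0.0]
ft_force: [0.9, 1.0, -0.6]
width: 0.0651
grip_force: 0.0
[ 0.41  0.21 -0.66  1.61  0.13  1.37 -1.22] (array([ 0.0494, -0.1104,  0.0041]), np.float64(0.8148))
```

```bash
python3 jog.py '[[0.01,-0.02,0,0.15,0.065],[0.02,-0.04,0,0.3,0.065],[0.03,-0.06,0,0.45,0.065],[0.04,-0.08,0,0.6,0.065],[0.045,-0.1,0,0.75,0.065],[0.0494,-0.1104,0.004,0.815,0.065],[0.0494,-0.1104,0.004,0.815,0.065],[0.0494,-0.1104,0.004,0.815,0.065]]'
python3 - <<'E'
from bench import r
from h import *
s=r.read_state();print(s["joint_positions"].round(2),rel(s,[.5209,.1644,.126],-.2))
S=r.camera("scene");T=r.camera("top")
for n,c,z in(("T",T,(250,185,310,240)),("S",S,(335,190,365,215))): print(n,[b[:2] for b in blobs(c["img"],(80,150,70),(96,255,255),z)[2]])
E
```

```text
time: 8.05
ee_pos: [0.5209, 0.1627, 0.2605]
eef_rot: [0.995, -0.096, -0.0, 0.0]
ft_force: [0.3, 0.2, 0.6]
width: 0.065
grip_force: 0.0
[ 0.18  0.21 -0.65  1.62  0.13  1.36 -2.25] (array([-0.0002, -0.0018,  0.1345]), np.float64(0.0086))
T []
S [([348.37, 203.78], [344, 199, 10, 10, 76])]
```

```bash
python3 jog.py '[[0,-0.0018,0.03,0.008,0.05],[0,-0.0018,0.06,0.008,0.05],[0,-0.0018,0.09,0.008,0.05],[0,-0.0018,0.11,0.008,0.05],[0,-0.0018,0.125,0.008,0.05],[0,-0.0018,0.1345,0.008,0.05],[0,-0.0018,0.1345,0.008,0.05]]'
python3 jog.py '[[0,0,0,0,0.035],[0,0,0,0,0.02],[0,0,0,0,0.02],[0,0,0,0,0.02],[0,0,0,0,0.02]]' 15
python3 - <<'E'
from bench import r
from h import *
s=r.read_state();print(s["joint_positions"].round(2),rel(s,[.5209,.1644,.126],-.2),s["torque"])
S=r.camera("scene");T=r.camera("top")
a=cv2.resize(T["img"][140:260,220:340],(400,400));b=cv2.resize(S["img"][150:250,300:400],(400,400))
cv2.imwrite("pics/g.png",np.hstack([a,b])[:,:,::-1])
E
```

```text
time: 8.85
ee_pos: [0.521, 0.1649, 0.126]
eef_rot: [0.995, -0.101, -0.001, 0.0]
ft_force: [1.0, -0.1, 0.8]
width: 0.0499
grip_force: 0.0
time: 9.35
ee_pos: [0.5213, 0.1634, 0.1274]
eef_rot: [0.995, -0.101, -0.0, 0.002]
ft_force: [-4.4, -6.3, 8.0]
width: 0.0279
grip_force: 15.0
[ 0.15  0.33 -0.63  1.78  0.22  1.1  -2.33] (array([-0.0006, -0.0009,  0.0014]), np.float64(-0.0026)) [-1.69574164  0.89682795  0.01412856]
```

View pics/g.png

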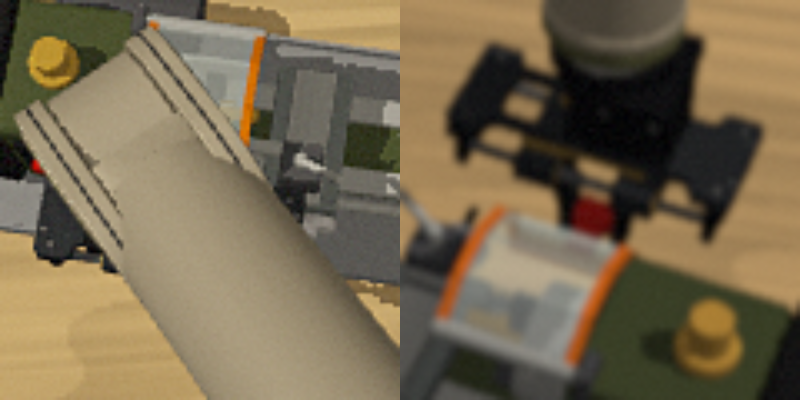

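The handle is gripped (27.9 mm wide, red block between the pads). Now the arc, first half to 30°.

```bash
python3 jog.py '[[-0.002,0.001,-0.007,0,0.02],[-0.0038,0.001,-0.0144,0,0.02],[-0.0053,0.001,-0.0217,0,0.02],[-0.0065,0.001,-0.0291,0,0.02],[-0.0073,0.001,-0.0365,0,0.02],[-0.0078,0.001,-0.0439,0,0.02],[-0.008,0.001,-0.0514,0,0.02],[-0.0079,0.001,-0.0589,0,0.02],[-0.0074,0.001,-0.0663,0,0.02],[-0.0066,0.001,-0.0737,0,0.02],[-0.0055,0.001,-0.081,0,0.02],[-0.0041,0.001,-0.0884,0,0.02]]'
```

```text
time: 10.65
ee_pos: [0.5162, 0.1644, 0.2154]
eef_rot: [0.995, -0.101, -0.001, 0.001]
ft_force: [-1.6, -5.7, -2.1]
width: 0.0281
grip_force: 15.0
```

Forces are small. Second half (relative: x −4.1→+36.5, z 88.4→167.1).

```bash
python3 jog.py '[[0.0017,0.001,-0.0073,0,0.02],[0.0038,0.001,-0.0145,0,0.02],[0.0062,0.001,-0.0216,0,0.02],[0.0089,0.001,-0.0285,0,0.02],[0.0119,0.001,-0.0353,0,0.02],[0.0151,0.001,-0.042,0,0.02],[0.0187,0.001,-0.0486,0,0.02],[0.0226,0.001,-0.055,0,0.02],[0.0267,0.001,-0.0612,0,0.02],[0.0311,0.001,-0.0672,0,0.02],[0.0357,0.001,-0.073,0,0.02],[0.0406,0.001,-0.0787,0,0.02]]'
python3 jog.py '[[0,0,0,0,0.02],[0,0,0,0,0.02],[0,0,0,0,0.02]]'
python3 - <<'E'
from bench import r
from h import *
s=r.read_state();print(s["joint_positions"].round(2),s["ft_force"],s["torque"])
R=Ro.from_quat(s["eef_rot"]);g=s["ee_pos"]+R.apply([0,0,.003])
O=np.array([.6237,.1027]);X=np.array([np.cos(-.2),np.sin(-.2)]);d=(g[:2]-O)@X-.05;z=g[2]-.175
print("grasp rel hinge",d,z,np.hypot(d,z),"theta",np.degrees(np.arctan2(z,-d)+np.arctan2(52,163)))
S=r.camera("scene");T=r.camera("top")
a=cv2.resize(T["img"][120:260,220:400],(450,350));b=cv2.resize(S["img"][130:270,215:355+0],(350,350));b=cv2.resize(S["img"][130:270,220:360],(350,350))
cv2.imwrite("pics/g2.png",cv2.resize(S["img"][130:270,210:396],(797,600))[:,:,::-1])
cv2.imwrite("pics/g3.png",np.hstack([a,b])[:,:,::-1])
E
```

```text
time: 11.85
ee_pos: [0.5568, 0.156, 0.2945]
eef_rot: [0.995, -0.1, -0.0, 0.0]
ft_force: [-2.7, -1.8, -1.4]
width: 0.0275
grip_force: 15.0
time: 12.15
ee_pos: [0.5566, 0.1561, 0.2943]
eef_rot: [0.995, -0.1, 0.0, 0.0]
ft_force: [-4.1, -3.9, 1.9]
width: 0.0276
grip_force: 15.0
[ 0.17  0.27 -0.63  1.49  0.16  1.44 -2.24] [-4.05809315 -3.92003408  1.8737305 ] [-0.76083975  0.89817603 -0.00552973]
grasp rel hinge -0.12631989151079587 0.11629052924983513 0.17169799703114186 theta 60.326416361155665
```

View pics/g2.png

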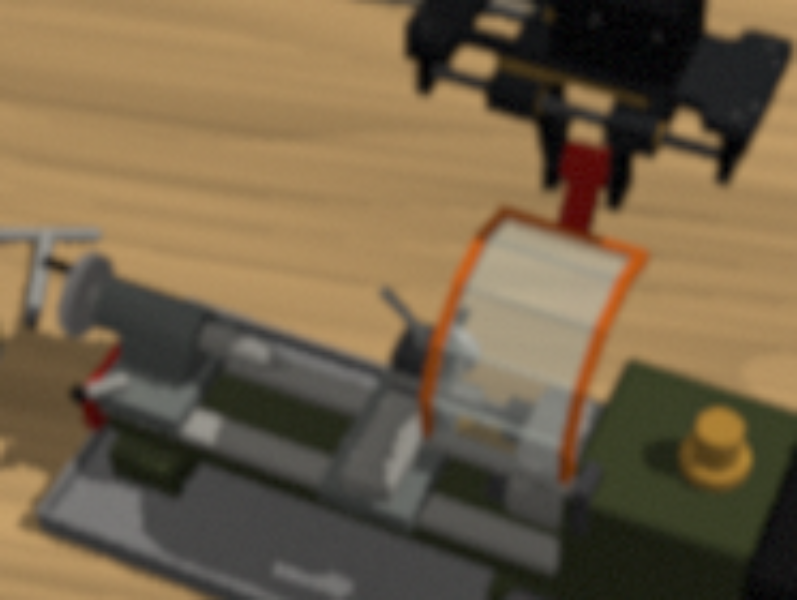

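The guard is up with the red grip held between the fingers at crop (585,165), and the tailstock is still at its stop. I'll check the angle against the image.

```bash
python3 - <<'E'
from bench import r
from h import *
S=r.camera("scene")
O=np.array([.6237,.1027]);X=np.array([np.cos(-.2),np.sin(-.2)]);Y=np.array([-X[1],X[0]])
# red handle+neck blob, and handle-block prediction
print([b[:2] for b in blobs(S["img"],(80,120,50),(96,255,255),(325,150,370,190))[2]])
for t in(0,55,60,65):
    a=np.radians(t)-np.arctan2(52,163);q=O+X*(.05-.171*np.cos(a))+Y*.04
    print(t,np.round(proj(S,[*q,.175+.171*np.sin(a)]),1))
E
```

```text
[([345.6, 171.97], [341, 163, 12, 21, 167])]
0 [348.6 202.9]
55 [348.1 168.2]
60 [346.9 167.4]
65 [345.5 167.1]
```

```bash
python3 -c "
from bench import r
print(r.close_job())"
```

```text
the job is handed in; nothing more can be done
None
```

I slid the tailstock back to the red end stop, then swung the guard up to about 60° (estimated within 1–2°), with the gripper still holding it. I left the loose items alone and handed the job in at about 12 s; the hand-in returned no verdict.

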